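Slide the red culture dish into the colony counter and start the count

ROBOT

A 7-joint arm with a two-finger parallel gripper is mounted at the origin on the work surface. World frame = base frame: x ahead of the robot, y to its left, z up, the work surface at z = 0. Lengths are in m, angles in rad, forces in N, time in s.
With the tool pointing down it reaches from about 0.425 to 0.95 m from the base axis. Payload 4.7 kg.
Tool frame: the origin (TCP) lies at the centre of the arm's flange, where the gripper is bolted on; the fingertips stand 182 mm ahead of it and the grasp point (between the pads) lies 164 mm ahead of it (manip.hold_point_z is the distance from the TCP to the grasp point, in m); z points along the fingers, y is the direction in which the jaws open and shut (so a half turn about z gives the same grasp; the last joint's range is limited). The gripper opens to 87 mm and grips with 3 to 60 N. Pads are 19 mm wide; open, the fingers measure 117 mm over their backs; the gripper's body (75 mm by 190 mm) begins 51 mm behind the grasp point.
Start: joints at [1.258, 0.469, -0.049, 1.532, 0.024, 1.141, -0.082], TCP at [0.189, -0.648, 0.405] pointing down, gripper open.
Joint ranges: [-2.59, 2.59], [-0.33, 1.99], [-1.39, 1.29], [0.1, 2.45], [-1.04, 4.18], [0.21, 1.99], [-2.66, 2.66]. Speed limits (rad/s): [2.57, 2.57, 3.14, 3.14, 3.14, 3.14, 3.14].

INTERFACE

Orientations are given as a unit quaternion [x, y, z, w].
In Python, from plant import sensors, read_camera, manip gives the robot as it stands. The module is installed in compiled form; this text tells all that it offers.
- The arm moves only by the shell command python3 -m creep 'ROWS' [FORCE]. ROWS is JSON, a list of rows, each a list of 5 numbers: the opening, from 0 (shut) to 1 (fully open), then the shift along the tool's x, y, z in cm, then the turn about the tool's z in rad. In form: [[claw, tx, ty, tz, spin], ...]. A call has 1 to 10 rows; each row is the pose to reach, as a shift and turn from the pose commanded when the call began, along the tool's axes at that moment; what a row does not reach only later rows make up. A row lasts 1/10 s, in which the tool goes at most 50 mm and 8.59 degrees, less where a joint would pass 70% of its speed; a pose out of reach is approached as far as the arm can. A call with a gripper value outside its range is refused whole. The fingers move at their own pace and stop on an object; FORCE is the grip in N (left out, the last holds). Time passes only in rows, so rows that repeat a pose let the fingers close. It gives the time, the measured TCP pose, the force and the opening at its end, in the units of the state.
- sensors.read_state(): the state, without advancing time (a new reading comes with each control period).
- read_camera(name): name is "side" or "top"; returns a dict with "pixels" (420x560x3 uint8, red, green, blue), "z_map" (420x560 float32, m along the optical axis (not along the pixel's ray), 0 where there is no reading), "camera_matrix" (3x3 intrinsics, pixels), "k1" (the pictures are not rectified: a ray, as slopes to the right and down, at radius r is drawn at 1 + k1 r^2 times it, then the intrinsics apply), "eye" and "attitude" of the camera in the world. Camera axes: x right, y down, z forward; pixel columns grow to the right and rows downward; lengths in m; the calibration is good to about 2 mm. A picture is of the moment at which its call begins.
- manip.hand_in(): hands the job in, once; it reports no verdict.
The state is a dict: "time": time; "joint_positions": joint angles; "joint_velocities": joint speeds; "joint_torque": joint torques, N m; "position": TCP position; "ee_rot": TCP orientation; "ft_force": force on the tool from outside, world axes, zero at the start; "torque": the same for the moment, N m; "gripper_width": opening from 0.0 (shut) to 1.0 (fully open).
Only numpy, scipy, OpenCV 4.12 (cv2) and the standard library are available. Lean on these libraries where they do the work, as an engineer would, in place of code of your own. Each camera call takes 0.05 s, during which the arm holds its last target.

TASK

Push the red culture dish across the deck of the colony counter with a fingertip until it drops over the rim into the round recess and lies flat and fully home in it; then press the blue start button fully down and let it go. The dish must only be pushed, never gripped or lifted, and the button must not be pressed before the dish is home. Leave the yellow dish and everything else on the bench where it is.

Things in the scene. Friction and masses are not known exactly. Their poses are not given: they have to be found in the camera images.
- counter: Colony counter, a low fixed box, 240 (x) by 340 (y) by 40 mm high, white with a flat grey deck on top. Origin under its centre, at bench level; it stands level. In its own frame: x points away from the front edge (the front edge carries the blue button), y to the left, the deck is at z = 40 mm and the recess centre at x = 20 mm, y = 0. No raised rims; the deck ends openly on all sides.
- recess (a point): Centre of the floor of the round recess in the deck (white floor, vertical wall, 64 mm diameter, 6 mm deep: its mouth is flush with the deck, 6 mm above this point). Axes as the counter's.
- red_dish: The dish to push: closed clear round culture dish with red filling, 60 mm diameter, 15 mm high, about 35 g, loose, its lid fixed. Origin at the centre of its underside, z up. It starts on the deck to the left or the right of the recess, 80 to 120 mm from the recess centre (centre to centre). It slides and does not roll; home in the recess its top stands 9 mm above the deck, and it has 2 mm play all round.
- yellow_dish: Same kind of dish with yellow filling, on the deck on the other side of the recess; leave alone. Origin at the centre of its underside.
- start (a joint): Travel of the blue start button in m: 0 = up, 0.006 = fully down; a spring returns it. It begins to move at 1.5 N and is fully down at 5 N. It counts as pressed beyond 0.004.
- start_top (a point): Centre of the top face of the blue start button (28 mm diameter, in a black collar of 44 mm diameter that stands 12 mm above the deck); the top is 18 mm above the deck when up; it is pressed straight down. In the counter's frame it is at x = -80 mm, y = 0.
- marker: Marker pen, white with black cap, about 133 mm long, 13 mm thick, lying on the deck along the far edge (x = about 98 mm in the counter's frame), parallel to that edge; leave alone. Origin on its underside, 44 mm from the uncapped end; its y axis points along it to the cap.
- bottle: Amber bottle with blue cap, 68 mm diameter, 140 mm tall, loose, standing left of the counter; leave alone. Origin at the centre of its underside.
- jar: Clear jar with white lid, 68 mm diameter, 90 mm tall, loose, standing to the right of the counter; leave alone. Origin at the centre of its underside.
- tip_box: Yellow box with grey lid, 122 by 87 by 76 mm high, loose, right of the counter; leave alone. Origin at the centre of its underside.
- notebook: Blue notebook, 140 by 100 by 14 mm, lying flat left of the counter; leave alone. Origin at the centre of its underside.
Not all that is in view belongs to the job. What is shaped like the red_dish but grey or turquoise is not meant.

How it is judged:
On the way, in this order (a step that is already met when the one before it is completed fails the run):
1. the red dish has dropped into the recess and lies flat in it (horizontal distance between red_dish and recess below 0.005 m and z of red_dish in the frame of recess below 0.0025 m and angle between red_dish's own z axis and vertical below 0.05 rad), for 0.3 s.
2. the start button is pressed down with the dish home (all of step 1 and value of joint start above 0.004 m), for 0.05 s.
3. the button is let go (value of joint start below 0.001 m), for 0.1 s.
At the end, for the whole second after the job is handed in: Red dish at rest in the recess: centre within 5 mm of the recess centre, underside within 2.5 mm of its floor, tilt under 0.05 rad; button up again; yellow dish within 15 mm, the other listed bystanders within 20 mm of their starts, none tipped over 0.15 rad (all of step 1 and linear speed of red_dish below 0.01 m/s and value of joint start below 0.001 m and distance of yellow_dish from where it was at the start of the episode below 0.015 m and distance of each of marker, bottle, jar, tip_box, notebook from where it was at the start of the episode below 0.02 m and angle between each of yellow_dish, marker, bottle, jar, tip_box, notebook's own z axis and vertical below 0.15 rad); the robot touches nothing.
It fails at once if the red dish is lifted more than 5 mm above the deck (z of red_dish in the frame of recess above 0.011 m).
It fails at once if the red dish is tipped up by more than 0.5 rad or falls off the deck (angle between red_dish's own z axis and vertical above 0.5 rad or z of red_dish in the frame of recess below -0.008 m).
It fails at once if the red dish is gripped: touched by the fingers while they straddle it (grasp point within 10 mm of its axis and below its top edge by the depth of the tips) (contact force between the fingers and red_dish above 0.3 N and horizontal distance between the grasp point and red_dish below 0.01 m and z of the grasp point in the frame of red_dish below 0.029 m).
It fails at once if the button is pressed before the dish is home (value of joint start above 0.003 m and not (horizontal distance between red_dish and recess below 0.005 m and z of red_dish in the frame of recess below 0.0025 m and angle between red_dish's own z axis and vertical below 0.05 rad)).
It fails at once if the yellow dish is moved by more than 15 mm, or another bystander by more than 20 mm or knocked over (not (distance of yellow_dish from where it was at the start of the episode below 0.015 m and distance of each of marker, bottle, jar, tip_box, notebook from where it was at the start of the episode below 0.02 m and angle between each of yellow_dish, marker, bottle, jar, tip_box, notebook's own z axis and vertical below 0.15 rad)).
It also fails if it takes over 45 s, if anything falls off the work surface, if the arm or the gripper's body presses on something with over 40 N, if the wrist force passes 120 N, or if a joint passes its speed limit or range.

## Working session

There is one attempt and no reset: what is moved stays moved. The work goes in short steps, Python scripts to look and compute and a shell command to move; the robot and the scene stay as the last step left them, time stands still between calls to the robot, and variables do not carry over. Pictures are saved under pics/ and viewed, and the job is handed in when it is done.

```bash
mkdir -p pics; ls; python3 - <<'E'
from plant import sensors, read_camera, manip
import cv2
for n in("top","side"):
    c=read_camera(n); cv2.imwrite(f"pics/{n}0.png",c["pixels"][:,:,::-1])
    print(n,c["camera_matrix"],c["k1"],c["eye"],c["attitude"])
s=sensors.read_state(); print(s["time"],s["position"],s["ee_rot"],s["gripper_width"],s["ft_force"])
E
```

```text
pics
top [[453.21477365   0.         280.52895877]
 [  0.         453.21477365 209.7159798 ]
 [  0.           0.           1.        ]] 0.026634664409491454 [0.38872393 0.01266816 1.27624752] [-0.70108599  0.71020332 -0.04969508  0.04025021]
side [[433.87829969   0.         283.25523576]
 [  0.         433.87829969 211.96693102]
 [  0.           0.           1.        ]] 0.040559846774035756 [0.13945175 0.75660625 1.03870455] [-0.22149141  0.90926818 -0.34126877  0.08779844]
0.1 [ 0.18894672 -0.64778416  0.40378199] [ 9.89949299e-01  1.41419804e-01 -1.51743766e-04 -8.95077323e-04] 1.001189683604296 [ 0.12261535  0.19308621 -0.52197371]
```

View pics/top0.png

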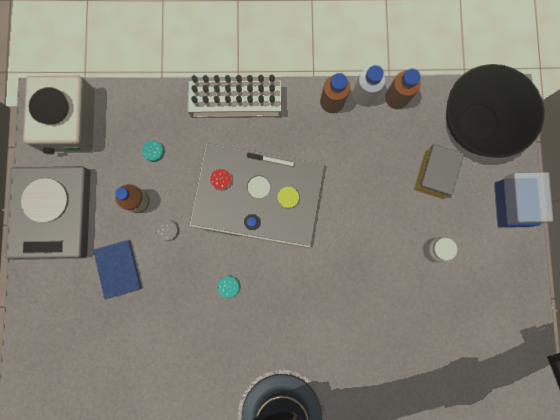

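View pics/side0.png

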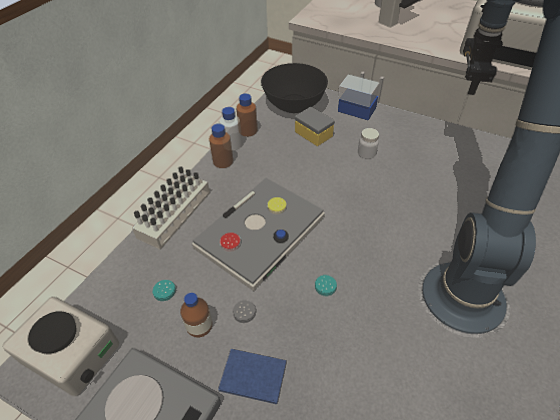

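The top picture shows the red dish at about (221,180), the recess at (259,187), the yellow dish at (288,197) and the button at (251,222). The red dish is on the left of the recess. Next I'll measure them.

```bash
cat > h.py <<'E'
from plant import sensors, read_camera, manip
import cv2, numpy as np
from scipy.spatial.transform import Rotation as R
def pix2world(c,uv,z):
    K=c["camera_matrix"]; m=(np.array(uv)-[K[0,2],K[1,2]])/K[0,0]
    s=m.copy()
    for _ in range(10): s=m/(1+c["k1"]*(s@s))
    d=R.from_quat(c["attitude"]).apply([s[0],s[1],1]); e=np.array(c["eye"])
    return e+d*(z-e[2])/d[2]
def blob(c,lo,hi,box):
    hsv=cv2.cvtColor(c["pixels"],cv2.COLOR_RGB2HSV)
    m=cv2.inRange(hsv,np.array(lo),np.array(hi))
    if lo[0]==0: m|=cv2.inRange(hsv,np.array([172,lo[1],lo[2]]),np.array([180,255,255]))
    M=np.zeros_like(m); x0,y0,x1,y1=box; M[y0:y1,x0:x1]=m[y0:y1,x0:x1]
    M=cv2.morphologyEx(M,cv2.MORPH_CLOSE,np.ones((5,5)))
    cs,_=cv2.findContours(M,cv2.RETR_EXTERNAL,cv2.CHAIN_APPROX_NONE)
    k=max(cs,key=cv2.contourArea); mm=cv2.moments(k)
    return (mm["m10"]/mm["m00"],mm["m01"]/mm["m00"]),cv2.contourArea(k),cv2.boundingRect(k)
E
python3 - <<'E'
from h import *
B={"top":(190,140,330,250),"side":(190,170,330,285)}
for n in("top","side"):
    c=read_camera(n); b=B[n]
    for nm,lo,hi,z in(("red",(0,120,80),(8,255,255),.048),("yel",(22,120,100),(35,255,255),.048),("blue",(108,120,30),(125,255,255),.056)):
        uv,a,r=blob(c,lo,hi,b); print(n,nm,np.round(uv,1),a,r,pix2world(c,uv,z).round(4))
    x0,y0,x1,y1=b
    cv2.imwrite(f"pics/{n}c.png",cv2.resize(c["pixels"][y0:y1,x0:x1,::-1],None,fx=5,fy=5,interpolation=cv2.INTER_CUBIC))
E
```

```text
top red [220.1 178.6] 298.5 (210, 169, 21, 20) [0.6342 0.1602 0.048 ]
top yel [287.9 196.8] 298.5 (278, 187, 21, 20) [ 0.5814 -0.0255  0.048 ]
top blue [251.2 221.2] 60.5 (247, 217, 10, 10) [0.5144 0.0751 0.056 ]
side red [229.7 240.3] 220.0 (220, 233, 20, 16) [0.636  0.1563 0.048 ]
side yel [276.5 204. ] 170.0 (268, 198, 18, 13) [ 0.5829 -0.0295  0.048 ]
side blue [280.2 233.2] 44.0 (276, 230, 9, 8) [0.516  0.0725 0.056 ]
```

View pics/topc.png

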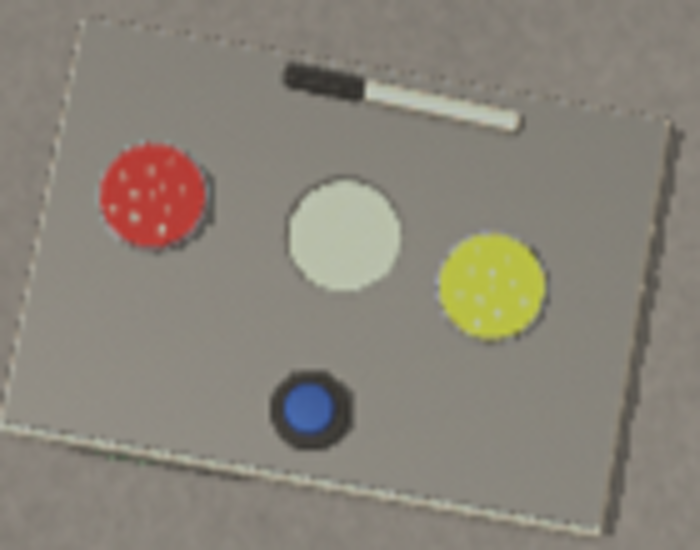

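View pics/sidec.png

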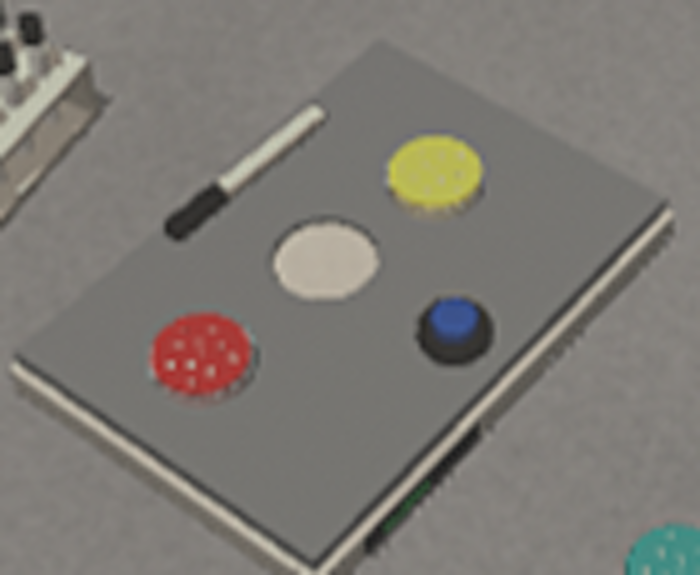

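```bash
python3 - <<'E'
from h import *
cs={n:read_camera(n) for n in("top","side")}
B={"top":(190,140),"side":(190,170)}
P=lambda n,x,y,z: pix2world(cs[n],(B[n][0]+(x+.5)/5-.5,B[n][1]+(y+.5)/5-.5),z).round(4)
for n,uvr,uvy,uvb in(("top",(220.1,178.6),(287.9,196.8),(251.2,221.2)),("side",(229.7,240.3),(276.5,204),(280.2,233.2))):
    print(n,"red",pix2world(cs[n],uvr,.054)[:2].round(4),"yel",pix2world(cs[n],uvy,.054)[:2].round(4),"but",pix2world(cs[n],uvb,.058)[:2].round(4))
print("rec top",P("top",344.5,234,.04),"side",P("side",326,260,.04))
C=np.array([P("top",*q,.04) for q in((84,20),(675,122),(600,533),(0,428))]); print(C)
ctr=C.mean(0); d=(C[0]-C[1])+(C[3]-C[2]); yaw=np.arctan2(-d[0],d[1]); print("ctr",ctr,"yaw",yaw)
x=np.array([np.cos(yaw),np.sin(yaw)]); print("rec from ctr",ctr[:2]+.02*x,"but",ctr[:2]-.08*x)
s=sensors.read_state(); r=R.from_quat(s["ee_rot"]); print(r.as_matrix().round(3), s["position"],s["time"])
E
```

```text
top red [0.6329 0.1594] yel [ 0.5803 -0.0254] but [0.5143 0.0749]
side red [0.633  0.1598] yel [ 0.5802 -0.0249] but [0.5152 0.0738]
rec top [0.6126 0.0551 0.04  ] side [0.6107 0.0568 0.04  ]
[[ 0.7355  0.1995  0.04  ]
 [ 0.6738 -0.1296  0.04  ]
 [ 0.4457 -0.0828  0.04  ]
 [ 0.5073  0.2437  0.04  ]]
ctr [0.590575 0.0577   0.04    ] yaw -0.1859004615652388
rec from ctr [0.6102304  0.05400337] but [0.51195338 0.07248652]
[[ 0.96   0.28  -0.   ]
 [ 0.28  -0.96   0.001]
 [-0.    -0.001 -1.   ]] [ 0.18902562 -0.64791804  0.4044023 ] 0.3
```

```bash
cat >> h.py <<'E'
RED=np.array([.633,.1595]); REC=np.array([.611,.0553]); U=(REC-RED)/np.linalg.norm(REC-RED)
def delta(x,y,z,yang=None):
    s=sensors.read_state(); M=R.from_quat(s["ee_rot"]).as_matrix(); p=np.array(s["position"])
    d=M.T@(np.array([x,y,z])-p)*100
    sp=0
    if yang is not None:
        t=M.T@np.array([np.cos(yang),np.sin(yang),0]); sp=np.arctan2(-t[0],t[1])
    print("t",s["time"],"pos",p.round(4),"shift cm",d.round(2),"spin",round(float(sp),3),"F",np.round(s["ft_force"],2),"g",round(s["gripper_width"],3))
E
python3 - <<'E'
from h import *
print(U); a=RED-.0535*U; delta(*a,.405,np.arctan2(-.2066,.9784))
E
```

```text
[-0.20657833 -0.97843007]
t 0.3 pos [ 0.189  -0.6479  0.4044] shift cm [ 6.776e+01 -6.979e+01 -2.000e-02] spin -1.079 F [-0.48 -0.88  0.47] g 0.999
```

```bash
python3 -m creep '[[0.41,4,-2.5,0,-0.08],[0.41,8,-6,0,-0.16],[0.41,12,-10,0,-0.24],[0.41,15,-14,0,-0.32],[0.41,19,-18,0,-0.4],[0.41,22,-22,0,-0.48],[0.41,25.5,-25.5,0,-0.56],[0.41,29,-29,0,-0.64],[0.41,32.5,-32.5,0,-0.72],[0.41,36,-36,0,-0.8]]'
python3 - <<'E'
from h import *
a=RED-.0535*U; delta(*a,.405,np.arctan2(-.2066,.9784)); print(sensors.read_state()["joint_positions"])
E
```

```text
time: 1.3
position: [0.4276, -0.2119, 0.4051]
ee_rot: [0.856, 0.517, 0.0, 0.001]
ft_force: [1.1, -0.0, 0.5]
gripper_width: 0.414
t 1.3 pos [ 0.4276 -0.2119  0.4051] shift cm [ 4.758e+01 -5.600e-01 -1.000e-02] spin -0.276 F [ 1.11 -0.    0.49] g 0.414
[ 0.76606586  0.17420243 -0.44232522  1.96644037  0.08797621  1.01813521
 -0.20062357]
```

```bash
python3 -m creep '[[0.41,5,0,0,-0.04],[0.41,10,0,0,-0.08],[0.41,15,0,0,-0.12],[0.41,20,0,0,-0.16],[0.41,25,0,0,-0.2],[0.41,30,0,0,-0.24],[0.41,35,-0.3,0,-0.276],[0.41,40,-0.5,0,-0.276],[0.41,44,-0.6,0,-0.276],[0.41,47.6,-0.6,0,-0.276]]'
python3 - <<'E'
from h import *
a=RED-.0535*U; delta(*a,.227,np.arctan2(-.2066,.9784)); print(sensors.read_state()["joint_positions"])
for n in("top","side"): cv2.imwrite(f"pics/{n}1.png",read_camera(n)["pixels"][100:300,100:400,::-1])
E
```

```text
time: 2.3
position: [0.645, 0.212, 0.4045]
ee_rot: [0.777, 0.629, 0.0, -0.0]
ft_force: [0.2, -0.3, 0.3]
gripper_width: 0.407
t 2.3 pos [0.645  0.212  0.4045] shift cm [-0.05 -0.09 17.75] spin -0.002 F [ 0.15 -0.28  0.26] g 0.407
[ 0.02247196  0.5466647  -0.60757172  1.49737919  0.32367169  1.19923145
 -0.84433274]
```

```bash
python3 -m creep '[[0.41,0,0,4,0],[0.41,0,0,8,0],[0.41,0,0,12,0],[0.41,0,-0.1,14,0],[0.41,0,-0.1,15.5,0],[0.41,0,-0.1,16.5,0],[0.41,0,-0.1,17,0],[0.41,0,-0.1,17,0]]'
python3 - <<'E'
from h import *
for i,n in enumerate(("top","side")):
    x0,y0=((170,120),(180,150))[i]; cv2.imwrite(f"pics/{n}2.png",cv2.resize(read_camera(n)["pixels"][y0:y0+140,x0:x0+180,::-1],None,fx=4,fy=4))
a=RED-.0535*U; delta(*a,.227,np.arctan2(-.2066,.9784))
E
```

```text
time: 3.2
position: [0.6438, 0.2098, 0.235]
ee_rot: [0.778, 0.629, 0.0, 0.0]
ft_force: [0.0, -0.0, -0.8]
gripper_width: 0.409
t 3.3 pos [0.644  0.2101 0.2359] shift cm [ 0.17 -0.04  0.89] spin -0.003 F [-0.77  0.11 -0.29] g 0.408
```

View pics/side2.png

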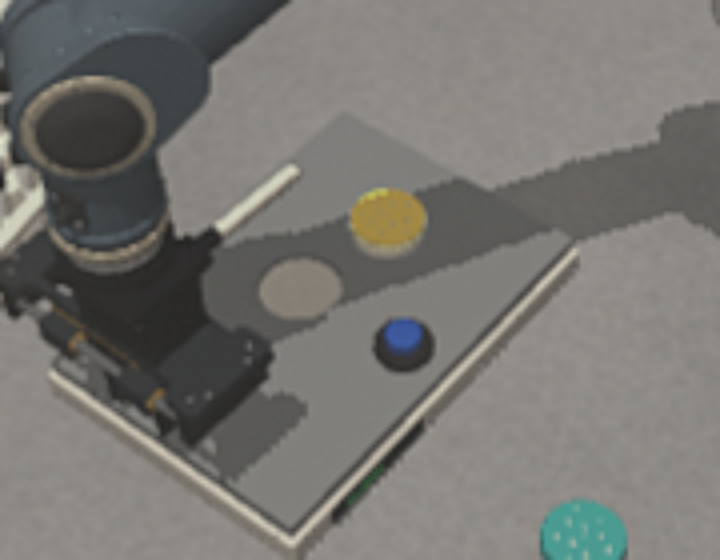

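View pics/top2.png

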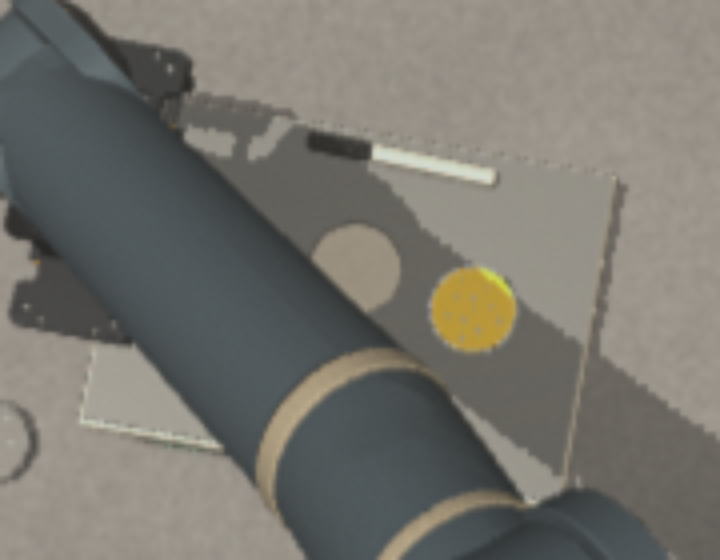

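```bash
python3 -m creep '[[0.41,0,0,0.5,0],[0.41,0,0,0.9,0],[0.41,-0.5,0,0.9,0],[0.41,-1,0,0.9,0],[0.41,-1.5,0,0.9,0],[0.41,-2,0,0.9,0],[0.41,-2.5,0,0.9,0],[0.41,-3,0,0.9,0],[0.41,-3.5,0,0.9,0],[0.41,-4,0,0.9,0]]'
python3 - <<'E'
from h import *
a=REC-.0335*U; delta(*a,.227,np.arctan2(-.2066,.9784))
for i,n in enumerate(("top","side")):
    x0,y0=((170,120),(180,150))[i]; cv2.imwrite(f"pics/{n}3.png",cv2.resize(read_camera(n)["pixels"][y0:y0+140,x0:x0+180,::-1],None,fx=4,fy=4))
E
```

```text
time: 4.3
position: [0.6352, 0.1704, 0.2258]
ee_rot: [0.778, 0.629, 0.0, 0.0]
ft_force: [0.8, 0.3, 0.5]
gripper_width: 0.411
t 4.3 pos [0.6352 0.1704 0.2258] shift cm [-8.41  0.04 -0.12] spin -0.003 F [0.75 0.29 0.47] g 0.411
```

View pics/side3.png

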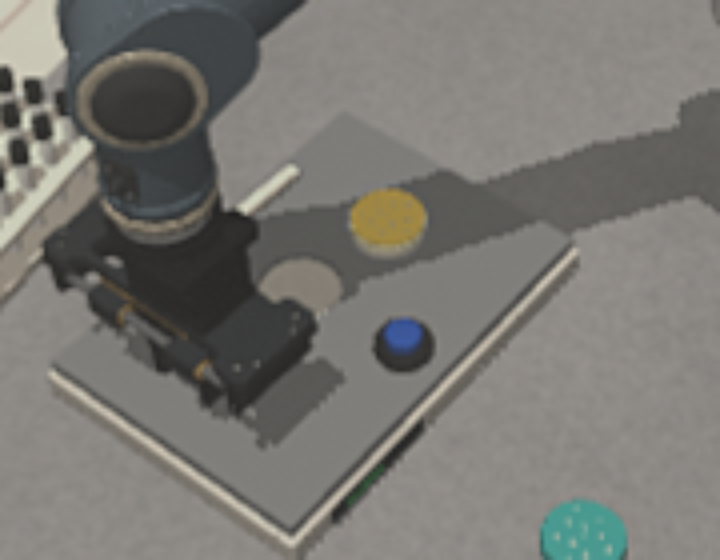

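View pics/top3.png

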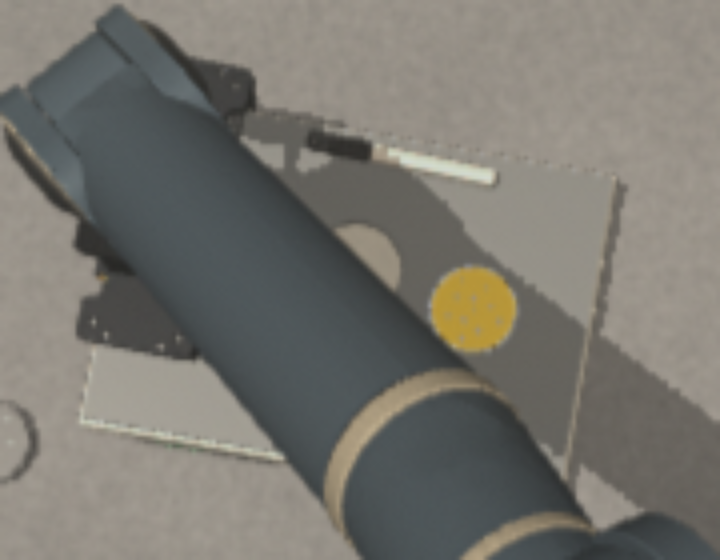

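```bash
python3 -m creep '[[0.41,-0.6,0,0,0],[0.41,-1.2,0,0,0],[0.41,-1.8,0,0,0],[0.41,-2.4,0,0,0],[0.41,-3,0,0,0],[0.41,-3.6,0,0,0],[0.41,-4.2,0,0,0],[0.41,-4.8,0,0,0],[0.41,-5.2,0,0,0],[0.41,-5.2,0,0,0]]'
python3 -m creep '[[0.41,1.5,0,0,0],[0.41,3,0,0,0],[0.41,4,0,-4,0],[0.41,6,0,-8,0],[0.41,9,0,-12,0],[0.41,13,0,-14,0],[0.41,13,0,-14,0]]'
python3 - <<'E'
from h import *
a=REC-.0335*U; delta(*a,.227,np.arctan2(-.2066,.9784))
for i,n in enumerate(("top","side")):
    x0,y0=((170,120),(180,150))[i]; cv2.imwrite(f"pics/{n}4.png",cv2.resize(read_camera(n)["pixels"][y0:y0+140,x0:x0+180,::-1],None,fx=4,fy=4))
E
```

```text
time: 5.4
position: [0.6243, 0.1189, 0.2256]
ee_rot: [0.778, 0.628, -0.0, 0.0]
ft_force: [0.5, -1.1, -0.4]
gripper_width: 0.411
time: 6.1
position: [0.6503, 0.2568, 0.3709]
ee_rot: [0.774, 0.633, 0.006, -0.002]
ft_force: [-1.4, -0.3, 0.3]
gripper_width: 0.407
t 6.1 pos [0.6503 0.2568 0.3709] shift cm [-17.35   0.13  14.19] spin 0.007 F [-1.4  -0.26  0.27] g 0.407
```

View pics/side4.png

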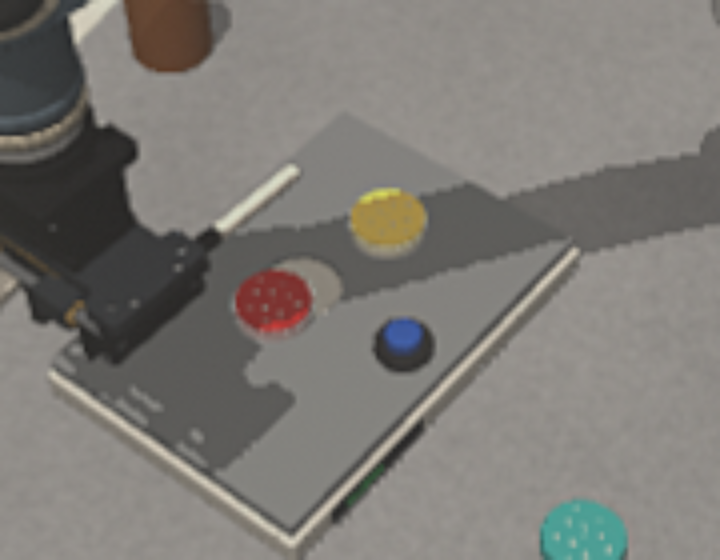

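View pics/top4.png

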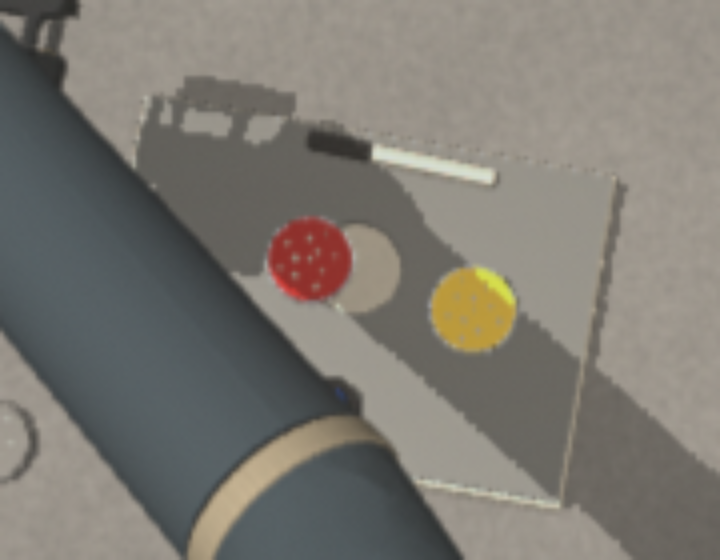

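The red dish is now at top-crop (310,259) and side-crop (274,302). The recess is at top-crop (357,268), so the dish is in line with it and just short. The yellow dish and the marker look untouched.

```bash
python3 - <<'E'
from h import *
for n,b in(("top",(190,140,320,215)),("side",(190,190,330,245))):
    c=read_camera(n); uv,a,r=blob(c,(0,100,60),(8,255,255),b); p=pix2world(c,uv,.054)[:2]; d=REC-p
    print(n,np.round(uv,1),a,p.round(4),"along",d@U,"lat(tool y)",d@np.array([-U[1],U[0]]))
print("grasp at push end to dish", np.array([.6243,.1189]))
E
```

```text
top [247.  184.3] 307.5 [0.6163 0.0859] along 0.031024851873520543 lat(tool y) 0.0011830885037873813
side [247.8 224.8] 205.5 [0.6163 0.0869] along 0.0320465046115892 lat(tool y) 0.0013248357610807623
grasp at push end to dish [0.6243 0.1189]
```

```bash
python3 -m creep '[[0.41,-3,0,0,0],[0.41,-7,0,1,0],[0.41,-10,0.1,4,0],[0.41,-11,0.1,8,0],[0.41,-11.5,0.1,11,0],[0.41,-11.5,0.1,13,0],[0.41,-11.5,0.1,14.2,0],[0.41,-11.5,0.1,14.2,0]]'
python3 - <<'E'
from h import *
a=REC-.0335*U; delta(*a,.2265,np.arctan2(-.2066,.9784))
E
```

```text
time: 7.1
position: [0.6284, 0.1335, 0.2235]
ee_rot: [0.778, 0.628, -0.001, 0.0]
ft_force: [0.3, 1.3, -0.3]
gripper_width: 0.412
t 7.1 pos [0.6284 0.1335 0.2235] shift cm [-4.66 -0.07 -0.29] spin -0.004 F [ 0.31  1.27 -0.28] g 0.412
```

```bash
python3 -m creep '[[0.41,0,-0.1,-0.25,0],[0.41,-0.5,-0.1,-0.25,0],[0.41,-1,-0.1,-0.25,0],[0.41,-1.3,-0.1,-0.25,0],[0.41,-1.6,-0.1,-0.25,0],[0.41,-1.9,-0.1,-0.25,0],[0.41,-2.2,-0.1,-0.25,0],[0.41,-2.5,-0.1,-0.25,0],[0.41,-2.8,-0.1,-0.25,0],[0.41,-3.1,-0.1,-0.25,0]]'
python3 - <<'E'
from h import *
a=REC-.0335*U; delta(*a,.2265,np.arctan2(-.2066,.9784))
E
```

```text
time: 8.1
position: [0.621, 0.1041, 0.2263]
ee_rot: [0.778, 0.629, 0.0, 0.0]
ft_force: [-0.0, -0.4, 0.7]
gripper_width: 0.413
t 8.1 pos [0.621  0.1041 0.2263] shift cm [-1.63  0.04 -0.02] spin -0.003 F [-0.03 -0.44  0.71] g 0.413
```

```bash
python3 -m creep '[[0.41,-0.2,0,0,0],[0.41,-0.4,0,0,0],[0.41,-0.6,0,0,0],[0.41,-0.8,0,0,0],[0.41,-1,0,0,0],[0.41,-1.2,0,0,0],[0.41,-1.4,0,0,0],[0.41,-1.6,0,0,0],[0.41,-1.7,0,0,0],[0.41,-1.7,0,0,0]]'
python3 -m creep '[[0.41,1.5,0,0,0],[0.41,3,0,0,0],[0.41,4,0,-4,0],[0.41,7,0,-8,0],[0.41,11,0,-12,0],[0.41,16,0,-14,0],[0.41,17.5,0,-14,0],[0.41,17.5,0,-14,0]]'
python3 - <<'E'
from h import *
a=REC-.0335*U; delta(*a,.2265,np.arctan2(-.2066,.9784))
for n,b in(("top",(190,140,320,215)),("side",(190,190,330,245))):
    c=read_camera(n); uv,A,r=blob(c,(0,100,60),(8,255,255),b)
    x0,y0=((210,150),(210,180))[n=="side"]; cv2.imwrite(f"pics/{n}5.png",cv2.resize(c["pixels"][y0:y0+80,x0:x0+110,::-1],None,fx=6,fy=6,interpolation=cv2.INTER_CUBIC))
    for z in(.048,.054):
        p=pix2world(c,uv,z)[:2]; d=REC-p
        print(n,z,np.round(uv,1),A,p.round(4),"along",d@U,"lat(tool y)",d@np.array([-U[1],U[0]]))
E
```

```text
time: 9.1
position: [0.6175, 0.0874, 0.2263]
ee_rot: [0.778, 0.629, 0.0, 0.0]
ft_force: [1.6, -0.9, -0.6]
gripper_width: 0.412
time: 9.9
position: [0.6524, 0.2663, 0.3681]
ee_rot: [0.775, 0.632, 0.002, -0.002]
ft_force: [-0.5, 0.3, -0.2]
gripper_width: 0.406
t 9.9 pos [0.6524 0.2663 0.3681] shift cm [-18.23   0.2   14.05] spin 0.006 F [-0.49  0.35 -0.16] g 0.406
top 0.048 [258.2 186.6] 300.5 [0.6105 0.0557] along 0.00028083620399863615 lat(tool y) 0.0005231641361008711
top 0.054 [258.2 186.6] 300.5 [0.6095 0.0555] along -0.0001486075114188635 lat(tool y) 0.0015399865915063317
side 0.048 [254.8 219.7] 198.0 [0.6106 0.056 ] along 0.0005764908750326994 lat(tool y) 0.0005768110284140661
side 0.054 [254.8 219.7] 198.0 [0.6077 0.0602] along 0.0041387495647935875 lat(tool y) 0.004244957176514529
```

View pics/side5.png

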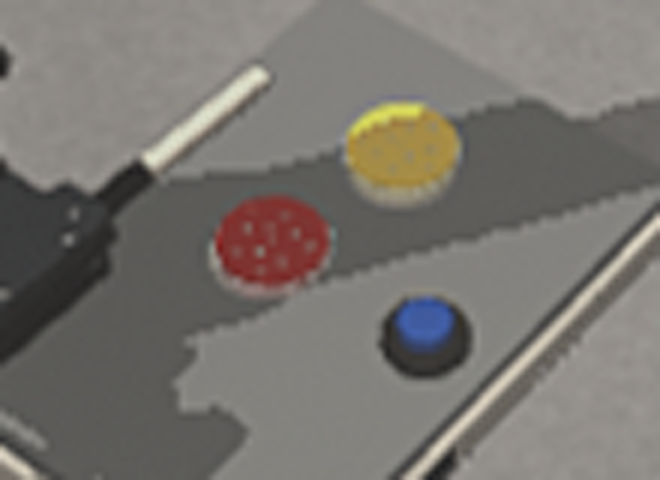

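View pics/top5.png

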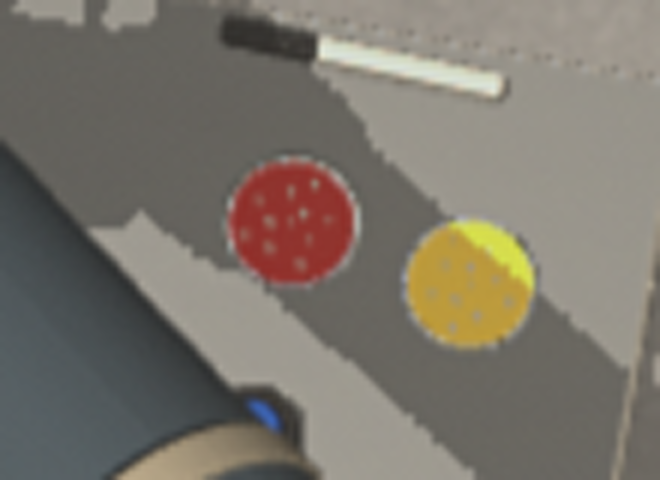

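```bash
python3 - <<'E'
from h import *
c=read_camera("side");K=c["camera_matrix"]
# height map of the dish lid from depth
for n,(u0,v0) in(("top",(258,187)),("side",(255,220))):
    c=read_camera(n);K=c["camera_matrix"];r=6 if n=="top" else 4; P=[]
    for u in range(u0-r,u0+r+1):
        for v in range(v0-r,v0+r+1):
            m=np.array([(u-K[0,2])/K[0,0],(v-K[1,2])/K[0,0]]);s=m.copy()
            for _ in range(8): s=m/(1+c["k1"]*(s@s))
            P.append(np.array(c["eye"])+R.from_quat(c["attitude"]).apply([s[0],s[1],1])*c["z_map"][v,u])
    P=np.array(P); A=np.c_[P[:,:2]-P[:,:2].mean(0),np.ones(len(P))]; k=np.linalg.lstsq(A,P[:,2],rcond=None)[0]
    print(n,"slopes,z",k.round(4),"std",(P[:,2]-A@k).std())
delta(.514,.0738,.27)
E
```

```text
top slopes,z [-4.5323 -0.9721  0.0639] std 0.051536146657579426
side slopes,z [0.0135 0.0455 0.0498] std 0.002062007433066742
t 10.15 pos [0.6542 0.2575 0.3653] shift cm [-20.9   -9.82   9.58] spin 0.0 F [-0.06  0.59 -0.58] g 0.414
```

Side depth puts the lid at z ≈ 0.050 (expected 0.049), which is level within noise. The top depth fit failed because the arm was moving through that view or had no readings there. The dish is home, so next I go to the button with the fingers shut.

```bash
python3 -m creep '[[0,-3,-2,0,0],[0,-7,-4,0,0],[0,-11,-6,0,0],[0,-15,-8,1,0],[0,-18,-9,3,0],[0,-20,-9.8,5,0],[0,-20.9,-9.8,7,0],[0,-20.9,-9.8,8,0],[0,-20.9,-9.8,9,0],[0,-20.9,-9.8,9,0]]' 20
python3 - <<'E'
from h import *
delta(.514,.0738,.24)
for n,b in(("top",(190,140)),("side",(190,170))):
    c=read_camera(n); cv2.imwrite(f"pics/{n}6.png",cv2.resize(c["pixels"][b[1]:b[1]+110,b[0]:b[0]+140,::-1],None,fx=5,fy=5,interpolation=cv2.INTER_CUBIC))
E
```

```text
time: 11.15
position: [0.5145, 0.0753, 0.2754]
ee_rot: [0.777, 0.629, -0.0, -0.001]
ft_force: [1.2, -0.2, -0.2]
gripper_width: 0.003
t 11.15 pos [0.5145 0.0753 0.2754] shift cm [-0.15 -0.01  3.54] spin 0.0 F [ 1.17 -0.23 -0.25] g 0.003
```

View pics/side6.png

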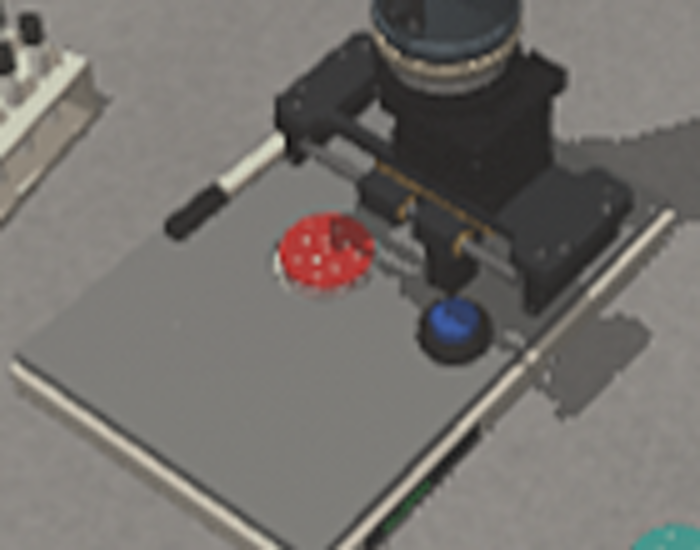

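The fingertips hang just above the button (crop about (450,285), button at (455,320)), and the red dish sits flat in the recess at (325,252).

```bash
python3 -m creep '[[0,-0.1,0,1,0],[0,-0.1,0,2,0],[0,-0.1,0,3,0],[0,-0.1,0,3.5,0],[0,-0.1,0,3.8,0],[0,-0.1,0,3.8,0]]'
python3 -m creep '[[0,0,0,0.1,0],[0,0,0,0.2,0],[0,0,0,0.3,0],[0,0,0,0.3,0]]'
```

```text
time: 11.85
position: [0.5142, 0.0741, 0.2386]
ee_rot: [0.778, 0.629, -0.001, 0.0]
ft_force: [-1.2, 0.1, 6.3]
gripper_width: 0.006
time: 12.25
position: [0.5141, 0.0745, 0.2382]
ee_rot: [0.778, 0.629, -0.001, 0.001]
ft_force: [-9.7, -2.5, 28.8]
gripper_width: 0.004
```

```bash
python3 - <<'E'
from h import *
for n,b in(("top",(190,140)),("side",(190,170))):
    c=read_camera(n); cv2.imwrite(f"pics/{n}7.png",cv2.resize(c["pixels"][b[1]:b[1]+110,b[0]:b[0]+140,::-1],None,fx=5,fy=5,interpolation=cv2.INTER_CUBIC))
for i in range(1):delta(.514,.0738,.24)
s=sensors.read_state(); print(s["torque"])
E
```

```text
t 12.35 pos [0.5141 0.0745 0.2382] shift cm [-0.07  0.   -0.18] spin 0.0 F [-8.84 -1.92 28.49] g 0.004
[-0.62340714  2.00509585  0.02421426]
```

View pics/side7.png

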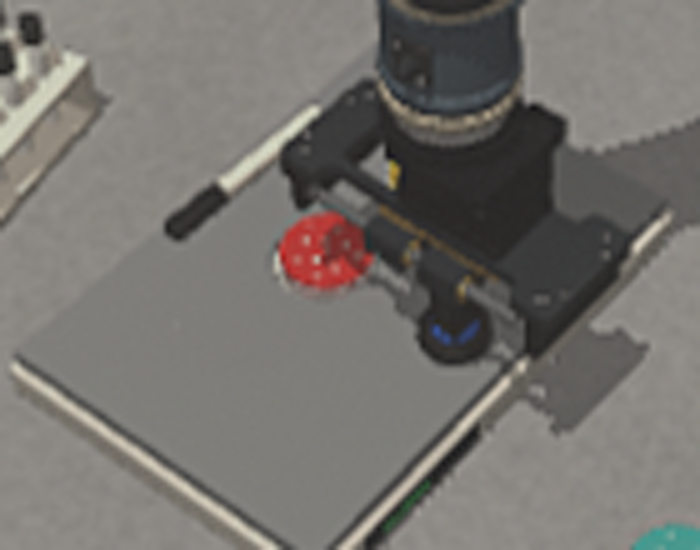

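```bash
for i in 1 2 3 4; do python3 -m creep '[[0,0,0,-0.2,0],[0,0,0,-0.2,0]]' | egrep 'posi|force'; done
```

```text
position: [0.514, 0.0741, 0.2385]
ft_force: [-4.2, -1.5, 12.9]
position: [0.514, 0.074, 0.2396]
ft_force: [-1.0, -0.6, 4.7]
position: [0.5141, 0.074, 0.2413]
ft_force: [-2.7, -1.0, 3.4]
position: [0.5142, 0.0739, 0.2433]
ft_force: [-1.8, -0.6, 1.8]
```

View pics/top7.png

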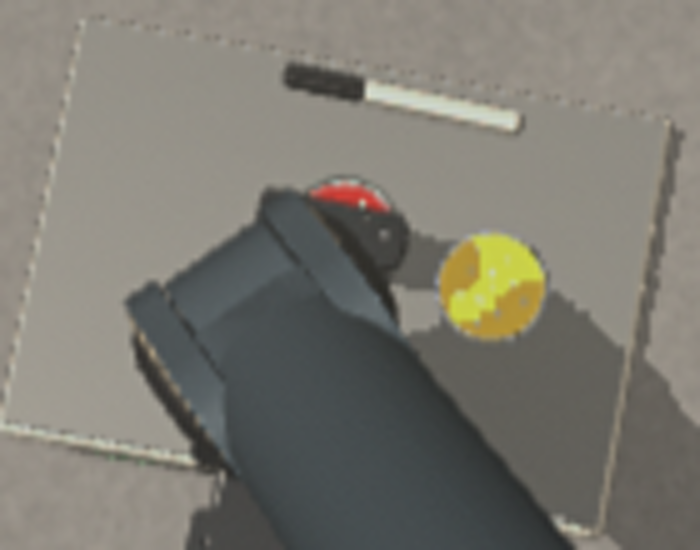

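The spring curve on the way up (4.7, 3.4, 1.8 N over about 4 mm, above a hard stop) confirms that the button was fully down. Next I retreat and check.

```bash
python3 -m creep '[[0,0,0,-0.5,0],[0,0,0,-2,0],[0,0,0,-5,0],[0,0,0,-9,0],[0,5,0,-13,0],[0,10,0,-14,0],[0,14,0,-14,0],[0,18,0,-14,0],[0,18,0,-14,0],[0,18,0,-14,0]]'
python3 - <<'E'
from h import *
for n,b in(("top",(200,140,320,225)),("side",(190,170,330,285))):
    c=read_camera(n); uv,A,r=blob(c,(0,100,60),(8,255,255),b)
    cv2.imwrite(f"pics/{n}8.png",cv2.resize(c["pixels"][100:310,90:370,::-1] if n=="side" else c["pixels"][110:320,80:360,::-1],None,fx=2.8,fy=2.8,interpolation=cv2.INTER_CUBIC)); cv2.imwrite(f"pics/{n}8f.png",c["pixels"][:,:,::-1])
    print(n,uv,"red",pix2world(c,uv,.048).round(4)[:2],"rec",REC)
    uv,A,r=blob(c,(15,100,100),(35,255,255),b); print("yel",pix2world(c,uv,.054).round(4)[:2],A)
    try: uv,A,r=blob(c,(108,120,30),(125,255,255),b); print("but",pix2world(c,uv,.058).round(4)[:2],A)
    except Exception as e: print(e)
s=sensors.read_state();print(s["time"],s["ft_force"],s["position"],s["joint_velocities"])
E
```

```text
time: 14.15
position: [0.5516, 0.251, 0.3839]
ee_rot: [0.777, 0.63, 0.0, -0.0]
ft_force: [-0.3, -0.1, -0.3]
gripper_width: 0.006
top (258.2295081967213, 186.57540983606557) red [0.6107 0.0556] rec [0.611  0.0553]
yel [ 0.5801 -0.0254] 312.0
but [0.5154 0.0748] 50.5
side (257.0, 215.1833333333333) red [0.6137 0.0375] rec [0.611  0.0553]
yel [ 0.5798 -0.0247] 187.0
but [0.5145 0.0735] 36.5
14.25 [0.35929261 0.08521362 0.77793222] [0.55215541 0.24855089 0.38340377] [ 0.01648463 -0.00214193  0.00797011  0.00681186 -0.00105261 -0.0029129
 -0.00470373]
```

View pics/side8.png

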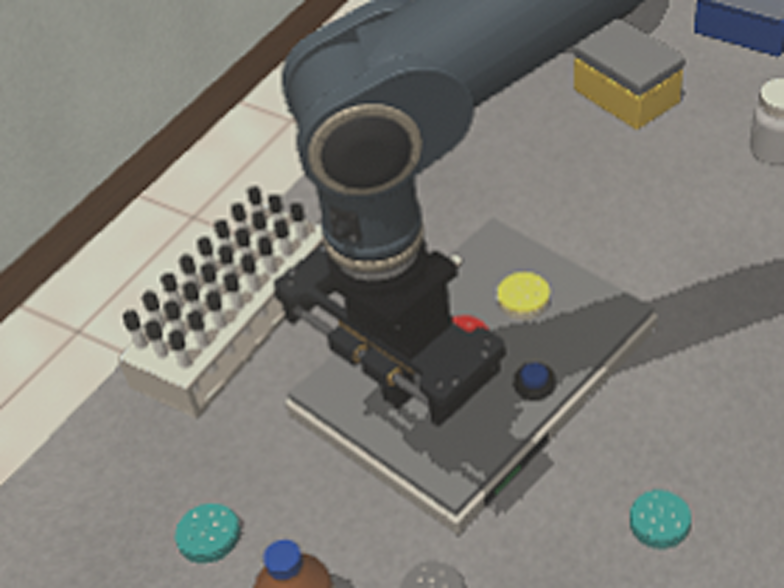

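View pics/top8f.png

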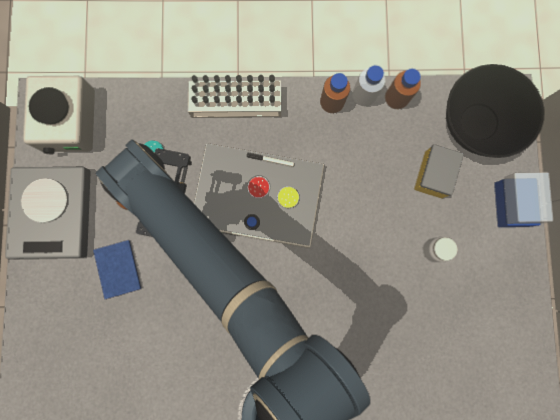

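The top view shows red at (258,187) in the recess, yellow at (288,197), the marker as it was, and the button at (251,222), up and clear. The side view's red measurement is partly hidden by the gripper, so I don't count it. The robot is in free air.

```bash
python3 -c "
from plant import manip; print(manip.hand_in())"
```

```text
the job is handed in; nothing more can be done
None
```

I pushed the red dish into the recess with the two fingertips held behind its rim, then pressed the blue start button fully down and let it go. I handed the job in at about 14.3 s; it reported no verdict.

**Dish:**
- After the push, both cameras put the dish within about 1 mm of the recess centre, at the height expected when it is home.
- Side-camera depth gave the lid at z ≈ 0.050 m (0.049 expected). It was level as far as the roughly 2 mm depth noise can show; the fitted slope was about 0.05, so tilt is not proven below the 0.05 rad limit.
- After the press, the top view again put the dish within 0.5 mm of the recess centre.

**Button:** It reached a hard stop at 28.8 N. On release, the force followed the return spring (4.7, 3.4, 1.8 N), and no force remained afterwards. The stop came about 4 mm higher than I had calculated, probably because the shut fingertips stand longer than 182 mm; the spring readings confirm the press.

**Surroundings:** The yellow dish measured within 1 mm of its start. The marker, jar, tip box and notebook looked unmoved in the pictures. The bottle was partly hidden at the end, but the arm stayed clear of it.

**Checks that failed or disagreed:**
- The top-camera depth fit on the dish gave no usable result.
- The last side-camera reading of the dish was partly hidden by the gripper, so I did not use it.

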